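# Check the contact probe on the red and blue pads

## Task

Take the orange contact probe out of its stand and press its tip down on the middle of the red pad of the check unit for a moment, so that the pad gives by a few millimetres, then do the same on the blue pad. Do not press the green or yellow pad. Then put the probe back upright in its stand, fully home, and let go.

Things in the scene. Friction and masses are not known exactly. Their poses are not given: they have to be found in the camera images.
- probe_grip (a point): Hand-held contact probe with a round orange handle, diameter 22 mm and 80 mm long, standing upright in its stand; about 80 g. This point is the centre of the handle, half-way up, on the probe's axis: grip here. Its z axis runs up along the probe. 40 mm below it the handle ends at a black round guard flange, diameter 40 mm and 6 mm thick; below the flange a thin steel rod, diameter 6 mm, runs on 55 mm to the tip.
- probe_tip (a point): The very end of the probe's steel rod, on the probe's axis, 101 mm below the handle's centre. At the start it hangs inside the stand.
- stand_mouth (a point): Probe stand, fixed to the bench: an upright aluminium tube on a dark round foot (diameter 90 mm). This point is the centre of the tube's open mouth, 75 mm above the bench. The bore is 22 mm wide and 61 mm deep; the tube is 44 mm across. The probe's rod goes into the bore and its flange then rests on the rim (tip 55 mm below the mouth).
- pad_red_top (a point): Centre of the top of the red contact pad: a round sprung pad, diameter 32 mm, standing 8 mm proud of a black ring on a flat grey check unit (180 x 180 x 24 mm, fixed to the bench). The top is 42 mm above the bench and level; four such pads (red, blue, green, yellow) stand in a square, centres 90 mm apart, and which colour is where differs each time.
- pad_red (a joint): How far the red pad is pressed down, m: 0 up, 0.006 fully down; it springs back. A light touch starts it, about 4 N takes it fully down.
- pad_blue_top (a point): Centre of the top of the blue contact pad: a round sprung pad, diameter 32 mm, standing 8 mm proud of a black ring on a flat grey check unit (180 x 180 x 24 mm, fixed to the bench). The top is 42 mm above the bench and level; four such pads (red, blue, green, yellow) stand in a square, centres 90 mm apart, and which colour is where differs each time.
- pad_blue (a joint): How far the blue pad is pressed down, m: 0 up, 0.006 fully down; it springs back. A light touch starts it, about 4 N takes it fully down.
- pad_green (a joint): How far the green pad is pressed down, m: 0 up, 0.006 fully down; it springs back. A light touch starts it, about 4 N takes it fully down.
- pad_yellow (a joint): How far the yellow pad is pressed down, m: 0 up, 0.006 fully down; it springs back. A light touch starts it, about 4 N takes it fully down.
Mind the look-alikes: they are no part of the job. Of the things that look like the part that bears probe_grip, the larger one is meant.

How it is judged:
By the outcome, as a careful person would: the job done as asked, in the order asked, and still so for the second after the job is handed in, with the robot touching nothing.
It also fails if it takes over 54 s, if anything falls off the work surface, if the arm or the gripper's body presses on something with over 40 N, if the wrist force passes 120 N, or if a joint passes its speed limit or range.

## Robot

A 6-joint arm with a two-finger parallel gripper is mounted at the origin on a cart in front of the work surface, level with it; the furniture and walls round the work are solid. World frame = base frame: x ahead of the robot, y to its left, z up, the work surface at z = 0. Lengths are in m, angles in rad, forces in N, time in s.
With the tool pointing down it reaches from about 0.35 to 0.85 m from the base axis. Payload 8.1 kg.
Tool frame: the origin (TCP) lies between the finger pads; the fingertips stand 11 mm ahead of it and the grasp point (between the pads) lies 8 mm behind it (robot.tips_ahead is the distance from the TCP to the fingertips, in m); z points along the fingers, y is the line along which they close (so a half turn about z gives the same grasp; the last joint's range is limited). The gripper opens to 93 mm and grips with 3 to 60 N. Pads are 15 mm wide; open, the fingers measure 128 mm over their backs; the gripper's body (75 mm by 188 mm) begins 65 mm behind the grasp point.
Start: joints at [-0.085, 0.13, 1.488, -0, 1.523, -0.085], TCP at [0.6, 0, 0.23] pointing down, gripper open.
Joint ranges: [-2.96, 2.96], [-0.89, 2.26], [0.02, 2.5], [-1.34, 4.48], [0, 2.73], [-2.66, 2.66]. Speed limits (rad/s): [2.39, 2.39, 2.79, 3.14, 3.14, 3.14].

## Interface

Orientations are given as a rotation vector (axis times angle).
In Python, from plant import robot gives the robot as it stands. The module is installed in compiled form; this text tells all that it offers.
- The arm moves only by the tool move_arm, never from a script. Its argument "deltas" is one flat list of numbers, 7 for each row, row after row: the shift along the tool's x, y, z in m, then the turn, a rotation vector about the tool's x, y, z in rad, then the opening, from 0 (shut) to 1 (fully open). A call has 1 to 12 rows; each row is the pose to reach, as a shift and turn from the pose commanded when the call began, along the tool's axes at that moment; what a row does not reach only later rows make up. A row lasts 1/8 s, in which the tool goes at most 62.5 mm and 10.7 degrees, less where a joint would pass 70% of its speed; a pose out of reach is approached as far as the arm can. A call with a gripper value outside its range is refused whole. The fingers move at their own pace and stop on an object; "squeeze" is the grip in N (left out, the last holds). Time passes only in rows, so rows that repeat a pose let the fingers close. It gives the time, the measured TCP pose, the force, the opening and the grip force at its end, in the units of the state.
- robot.read_state(): the state, without advancing time (a new reading comes with each control period).
- robot.read_camera(name): name is "scene" or "side" or "wrist"; returns (picture, depth): 480x640x3 uint8, red, green, blue; 480x640 float32, m along the optical axis (not along the pixel's ray), 0 where there is no reading.
- robot.camera_model(name): a dict with "K" (3x3 intrinsics, pixels), "R" (3x3) and "t" (3): a world point X has camera coordinates R X + t; the wrist camera has in their place "tool_from_camera" (4x4, takes a point from camera to tool coordinates, whose origin is the TCP and whose axes are the flange's). Camera axes: x right, y down, z forward; pixel columns grow to the right and rows downward; lengths in m; the calibration is good to about 2 mm. A picture is of the moment at which its call begins: read the wrist's pose just before it. camera_model takes no time and is no camera call.
- robot.close_job(): hands the job in; it is judged then, once.
Trained networks look in the newest picture that a camera, given by its name, has taken for a name from the list of things; names that differ only in an ending like _2 or _b are one class to them, and where a whole thing is asked for, a point or a joint stands for the part that bears it (a point fixed in the world has none). Each returns a list of dicts, best first, with "confidence" (0 to 1); they miss things now and then, are a little off and sometimes report something else, mostly with a low value. They report only what shows in the picture. A call takes as long as a camera call. They do not tell look-alikes from the thing itself.
- robot.recognise(camera, label): "uv" ([column, row] in pixels, amid what is visible of it).
The state is a dict: "t": time; "q": joint angles; "dq": joint speeds; "joint_torque": joint torques, N m; "tool_pos": TCP position; "orientation": TCP orientation; "force": force on the tool from outside, world axes, zero at the start; "wrist_torque": the same for the moment, N m; "opening": finger opening in m; "gripper_force": force on a finger pad.
Only numpy, scipy, OpenCV 4.12 (cv2) and the standard library are available. Lean on these libraries where they do the work, as an engineer would, in place of code of your own. Each camera call takes 0.05 s, during which the arm holds its last target. There are 200 camera calls.

## Working session

There is one attempt and no reset: what is moved stays moved. The work goes in short steps, Python scripts to look and compute and a tool call to move; the robot and the scene stay as the last step left them, time stands still between calls to the robot, and variables do not carry over. Pictures are saved under pics/ and viewed, at most 10 in all, crops included, and the job is handed in when it is done.

Besides the shell and the picture viewer there is one more tool, called by a JSON object that holds its "name" and its "arguments". move_arm: Moves the arm, as the interface text tells. Its arguments: {"type":"object","properties":{"deltas":{"type":"array","items":{"type":"number"}},"squeeze":{"type":"number"}},"required":["deltas"]}

```bash
mkdir -p pics
cat > h.py <<'E'
import numpy as np, cv2
from plant import robot
from scipy.spatial.transform import Rotation as Rn
def world(name, uv, d, st=None):
    m=robot.camera_model(name); K=np.array(m["K"])
    p=np.linalg.inv(K)@np.array([uv[0],uv[1],1.])*d
    if "R" in m and m.get("R") is not None: return np.array(m["R"]).T@(p-np.array(m["t"]))
    T=np.array(m["tool_from_camera"]); q=T[:3,:3]@p+T[:3,3]
    return Rn.from_rotvec(st["orientation"]).as_matrix()@q+np.array(st["tool_pos"])
def cloud(name,depth,st=None):
    m=robot.camera_model(name); K=np.array(m["K"])
    v,u=np.mgrid[:480,:640]; P=np.stack([(u-K[0,2])/K[0,0]*depth,(v-K[1,2])/K[1,1]*depth,depth],-1)
    if "R" in m: return (P-np.array(m["t"]))@np.array(m["R"])
    T=np.array(m["tool_from_camera"]); q=P@T[:3,:3].T+T[:3,3]
    return q@Rn.from_rotvec(st["orientation"]).as_matrix().T+np.array(st["tool_pos"])
def save(n,im): cv2.imwrite("pics/"+n,im[:,:,::-1])
E
python3 - <<'E'
from h import *
for c in ("scene","side"):
    im,d=robot.read_camera(c); save(c+"1.png",im); np.savez(c+"1.npz",im=im,d=d)
    for l in ("probe_grip","stand_mouth","pad_red_top","pad_blue_top"):
        for r in robot.recognise(c,l)[:4]:
            u,v=np.int32(r["uv"]); print(c,l,r["uv"],round(r["confidence"],2),world(c,r["uv"],d[v,u]).round(3))
print(robot.read_state()["t"])
E
```

```text
scene probe_grip [284.7, 144.2] 0.92 [0.555 0.233 0.116]
scene probe_grip [228.5, 177.3] 0.7 [0.444 0.254 0.067]
scene stand_mouth [283.1, 182.8] 0.95 [0.546 0.231 0.024]
scene pad_red_top [368.3, 294.0] 0.63 [ 0.533 -0.089  0.042]
scene pad_blue_top [417.8, 327.0] 0.69 [ 0.564 -0.178  0.041]
side probe_grip [294.0, 307.4] 0.83 [0.557 0.263 0.113]
side probe_grip [361.2, 332.4] 0.8 [0.445 0.27  0.068]
side stand_mouth [295.5, 354.4] 0.71 [0.557 0.273 0.022]
side pad_red_top [316.2, 246.3] 0.68 [ 0.533 -0.08   0.04 ]
side pad_red_top [294.9, 305.1] 0.68 [0.556 0.26  0.116]
side pad_blue_top [302.7, 230.2] 0.57 [ 0.567 -0.162  0.039]
0.5
```

View pics/scene1.png

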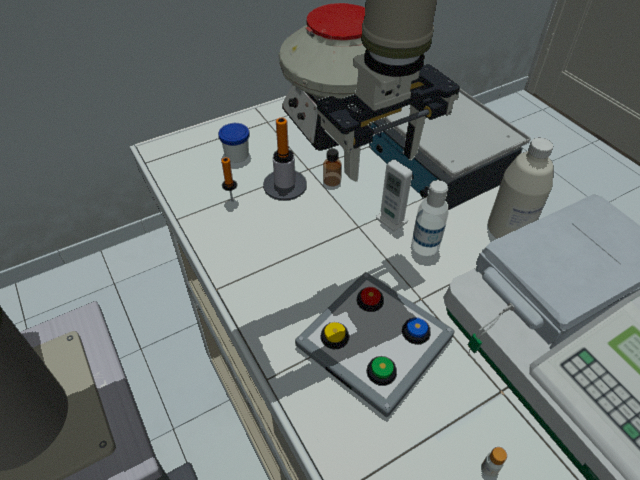

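View pics/side1.png

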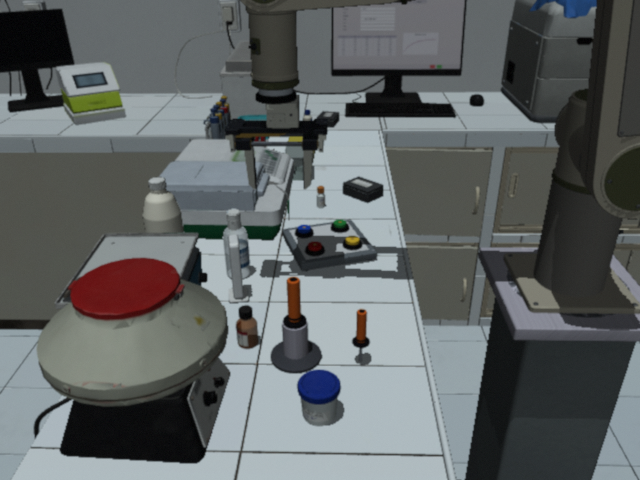

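Candidates for probe_grip: the large orange-handled probe in the stand (scene 284,144; side 294,307), the small orange-handled probe (scene 228,177; side 361,332), and the orange-capped vial (scene 495,458; side 321,190). I choose the one in the stand because it is the larger. The pads in the scene view are red (370,297), blue (417,328), yellow (335,333) and green (381,368). Next I measure precisely and check a crop.

Run:
```python
from h import *
from scipy.optimize import least_squares
big=[]
for c in ("scene","side"):
    f=np.load(c+"1.npz"); im,d=f["im"],f["d"]; P=cloud(c,d); hsv=cv2.cvtColor(im,cv2.COLOR_RGB2HSV).astype(int)
    X=P.reshape(-1,3); H=hsv.reshape(-1,3); ok=d.ravel()>0
    m=ok&(H[:,0]<16)&(H[:,1]>150)&(abs(X[:,0]-.555)<.05)&(abs(X[:,1]-.25)<.05)&(X[:,2]>.06)
    Q=X[m]; r=least_squares(lambda p:np.hypot(Q[:,0]-p[0]-p[2]*(Q[:,2]-.12),Q[:,1]-p[1]-p[3]*(Q[:,2]-.12))-.011,[.555,.25,0,0],loss='soft_l1',f_scale=.002)
    print(c,len(Q),"probe",r.x.round(4),"z",np.percentile(Q[:,2],[1,99]).round(3))
    for n,lo,hi in (("red",0,8),("yel",20,35),("grn",45,80),("blu",100,125)):
        h=H[:,0]; hm=(h>=lo)&(h<=hi)|((n=="red")&(h>172))
        m=ok&hm&(H[:,1]>120)&(H[:,2]>50)&(abs(X[:,2]-.042)<.006)&(abs(X[:,0]-.53)<.15)&(abs(X[:,1]+.15)<.15)
        Q=X[m]
        if len(Q)>5: 
            u=[cv2.minEnclosingCircle(Q[:,:2].astype(np.float32))]
            print(c,n,len(Q),Q.mean(0).round(4),np.round(u[0][0],4),round(u[0][1],4))
    s=ok&(X[:,2]>.17)&(abs(X[:,0]-.555)<.2)&(abs(X[:,1]-.25)<.2)
    # tall stuff near probe
    Q=X[s]
    g={}
    for q in Q: k=tuple((np.floor(q[:2]/.04)*.04).round(2)); g[k]=max(g.get(k,0),round(float(q[2]),2))
    print(sorted(g.items()))
m=robot.camera_model("wrist"); print(np.array(m["tool_from_camera"]).round(3)); print(robot.read_state()["orientation"])
a=np.load("scene1.npz")["im"][100:220,190:350]; b=np.load("side1.npz")["im"][260:380,250:410]
save("crop.png",cv2.resize(np.hstack([a,b]),None,fx=2.5,fy=2.5,interpolation=cv2.INTER_CUBIC))
```

```text
scene 322 probe [ 0.5578  0.2495 -0.0045  0.0016] z [0.079 0.161]
scene red 246 [ 0.5346 -0.0921  0.0408] [ 0.5352 -0.0906] 0.0167
scene yel 357 [ 0.4578 -0.1256  0.0408] [ 0.5017 -0.1456] 0.0728
scene grn 334 [ 0.4781 -0.2054  0.0411] [ 0.4797 -0.2052] 0.0169
scene blu 285 [ 0.5634 -0.1766  0.0408] [ 0.6181 -0.1166] 0.0961
[((np.float64(0.64), np.float64(0.28)), 0.18), ((np.float64(0.64), np.float64(0.32)), 0.19), ((np.float64(0.64), np.float64(0.36)), 0.2), ((np.float64(0.64), np.float64(0.4)), 0.2), ((np.float64(0.64), np.float64(0.44)), 0.19), ((np.float64(0.68), np.float64(0.24)), 0.17), ((np.float64(0.68), np.float64(0.28)), 0.2), ((np.float64(0.68), np.float64(0.32)), 0.24), ((np.float64(0.68), np.float64(0.36)), 0.24), ((np.float64(0.68), np.float64(0.4)), 0.24), ((np.float64(0.68), np.float64(0.44)), 0.21), ((np.float64(0.72), np.float64(0.24)), 0.18), ((np.float64(0.72), np.float64(0.28)), 0.22), ((np.float64(0.72), np.float64(0.32)), 0.24), ((np.float64(0.72), np.float64(0.36)), 0.24), ((np.float64(0.72), np.float64(0.4)), 0.24), ((np.float64(0.72), np.float64(0.44)), 0.24
[... 983 characters left out ...]
.float64(0.4)), 0.2), ((np.float64(0.64), np.float64(0.44)), 0.19), ((np.float64(0.68), np.float64(0.28)), 0.19), ((np.float64(0.68), np.float64(0.32)), 0.24), ((np.float64(0.68), np.float64(0.36)), 0.24), ((np.float64(0.68), np.float64(0.4)), 0.24), ((np.float64(0.68), np.float64(0.44)), 0.24), ((np.float64(0.72), np.float64(0.24)), 0.17), ((np.float64(0.72), np.float64(0.32)), 0.24), ((np.float64(0.72), np.float64(0.36)), 0.24), ((np.float64(0.72), np.float64(0.4)), 0.24), ((np.float64(0.72), np.float64(0.44)), 0.24)]
[[-0.    -0.969 -0.245  0.067]
 [ 1.    -0.     0.     0.   ]
 [-0.001 -0.245  0.969 -0.155]
 [ 0.     0.     0.     1.   ]]
[-2.22143001e+00 -2.22141973e+00  4.93138305e-05]
```

View pics/crop.png

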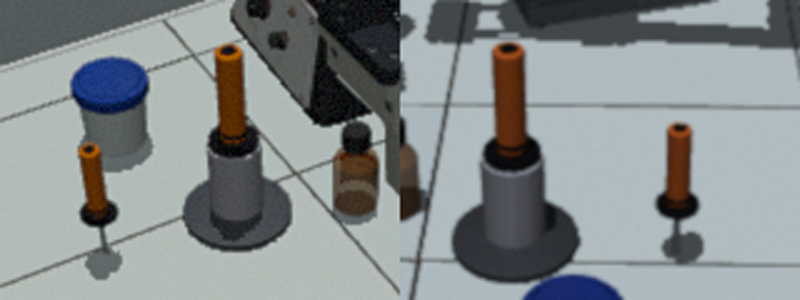

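The crop confirms it: the big probe in the stand sits at about (0.558, 0.250), while the small one lies loose to its left. I'll take a wrist view for the pads before leaving.

```bash
cat > pads.py <<'E'
from h import *
def pads(tag):
    st=robot.read_state(); im,d=robot.read_camera("wrist"); save(tag+".png",im)
    P=cloud("wrist",d,st); hsv=cv2.cvtColor(im,cv2.COLOR_RGB2HSV).astype(int); h=hsv[...,0]
    for n,lo,hi in (("red",0,8),("yel",20,35),("grn",45,80),("blu",100,125)):
        m=((h>=lo)&(h<=hi)|((n=="red")&(h>172)))&(hsv[...,1]>120)&(hsv[...,2]>50)&(abs(P[...,2]-.042)<.006)&(d>0)&(abs(P[...,1]+.15)<.12)
        k,L,S,C=cv2.connectedComponentsWithStats(m.astype(np.uint8))
        if k>1:
            i=1+np.argmax(S[1:,4]); Q=P[L==i]; c,r=cv2.minEnclosingCircle(Q[:,:2].astype(np.float32))
            print(n,S[i],Q.mean(0).round(4),np.round(c,4),round(r,4))
if __name__=="__main__":
    import sys; pads(sys.argv[1])
E
python3 pads.py w1
```

```text
red [247 290  31  30 668] [ 0.5378 -0.088   0.0419] [ 0.5375 -0.0892] 0.0159
yel [211 401   6   5  22] [ 0.4807 -0.2031  0.0424] [ 0.4803 -0.2031] 0.0033
grn [200 388  30  26 517] [ 0.4819 -0.1999  0.0417] [ 0.481  -0.2016] 0.0157
blu [278 369  30  23 521] [ 0.5664 -0.1736  0.042 ] [ 0.5665 -0.1755] 0.017
```

{"name": "move_arm", "arguments": {"deltas": [0.03, 0, 0, 0, 0, -0.18, 0.65, 0.06, -0.01, 0, 0, 0, -0.36, 0.65, 0.09, -0.02, 0, 0, 0, -0.54, 0.65, 0.12, -0.02, 0, 0, 0, -0.72, 0.65, 0.15, -0.03, 0, 0, 0, -0.9, 0.65, 0.18, -0.03, 0, 0, 0, -1.08, 0.65, 0.21, -0.04, 0, 0, 0, -1.26, 0.65, 0.24, -0.042, 0, 0, 0, -1.44, 0.65, 0.25, -0.042, 0, 0, 0, -1.5708, 0.65, 0.25, -0.042, 0, 0, 0, -1.5708, 0.65, 0.25, -0.042, 0, 0, 0, -1.5708, 0.65]}}

```text
t: 1.92
tool_pos: [0.5581, 0.2496, 0.2296]
orientation: [-0.005, -3.142, 0.0]
force: [0.0, -0.8, -0.1]
opening: 0.0603
gripper_force: 0.0
```

{"name": "move_arm", "arguments": {"deltas": [0, 0, 0.05, 0, 0, 0, 0.65, 0, 0, 0.09, 0, 0, 0, 0.65, 0, 0, 0.117, 0, 0, 0, 0.65, 0, 0, 0.117, 0, 0, 0, 0.65]}}

```text
t: 2.42
tool_pos: [0.5562, 0.2485, 0.1098]
orientation: [-0.004, -3.136, 0.003]
force: [0.1, 0.9, 0.6]
opening: 0.0603
gripper_force: 0.0
```

Run:
```python
from h import *
st=robot.read_state(); print(st["t"],st["tool_pos"],st["force"])
im,_=robot.read_camera("scene"); im2,_=robot.read_camera("side")
save("chk.png",cv2.resize(np.hstack([im[60:260,170:430],im2[200:400,190:450]]),None,fx=1.5,fy=1.5))
```

```text
2.425 [0.55615379 0.24854618 0.10982825] [0.09762448 0.94010917 0.56063116]
```

View pics/chk.png

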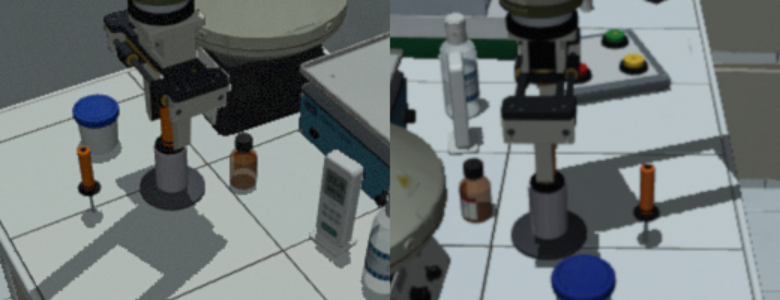

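The fingers stand either side of the big handle (crop pixel 167,122), with nothing else close. Closing.

{"name": "move_arm", "arguments": {"deltas": [0, 0, 0, 0, 0, 0, 0.4, 0, 0, 0, 0, 0, 0, 0.3, 0, 0, 0, 0, 0, 0, 0.2, 0, 0, 0, 0, 0, 0, 0.1, 0, 0, 0, 0, 0, 0, 0.1, 0, 0, 0, 0, 0, 0, 0.1], "squeeze": 30}}

```text
t: 3.28
tool_pos: [0.5581, 0.2501, 0.1128]
orientation: [-0.0, 3.141, 0.0]
force: [-0.6, 0.4, 1.2]
opening: 0.0218
gripper_force: 30.0
```

{"name": "move_arm", "arguments": {"deltas": [0, 0, -0.01, 0, 0, 0, 0.1, 0, 0, -0.03, 0, 0, 0, 0.1, 0, 0, -0.06, 0, 0, 0, 0.1, 0, 0, -0.09, 0, 0, 0, 0.1, 0, 0, -0.11, 0, 0, 0, 0.1, 0, 0, -0.11, 0, 0, 0, 0.1]}}

```text
t: 4.03
tool_pos: [0.5593, 0.2504, 0.2255]
orientation: [0.0, 3.137, 0.002]
force: [-0.3, -0.1, -0.8]
opening: 0.0211
gripper_force: 30.0
```

{"name": "move_arm", "arguments": {"deltas": [0.003, -0.03, 0, 0, 0, 0, 0.1, 0.006, -0.08, 0, 0, 0, 0, 0.1, 0.01, -0.13, 0, 0, 0, 0, 0.1, 0.015, -0.18, 0, 0, 0, 0, 0.1, 0.018, -0.23, 0, 0, 0, 0, 0.1, 0.02, -0.28, 0, 0, 0, 0, 0.1, 0.02, -0.32, 0, 0, 0, 0, 0.1, 0.02, -0.34, 0, 0, 0, 0, 0.1, 0.02, -0.34, 0, 0, 0, 0, 0.1, 0.02, -0.34, 0, 0, 0, 0, 0.1]}}

```text
t: 5.28
tool_pos: [0.5379, -0.0889, 0.2221]
orientation: [0.001, -3.141, -0.001]
force: [0.1, 0.1, -1.3]
opening: 0.0217
gripper_force: 30.0
```

Run:
```python
from h import *
from pads import pads
from scipy.optimize import least_squares
st=robot.read_state(); print(st["t"],st["tool_pos"],st["orientation"],st["force"],st["opening"])
pads("w2")
im,d=robot.read_camera("scene"); im2,d2=robot.read_camera("side")
for c,i,D in (("scene",im,d),("side",im2,d2)):
    P=cloud(c,D).reshape(-1,3); h=cv2.cvtColor(i,cv2.COLOR_RGB2HSV).reshape(-1,3).astype(int)
    near=(abs(P[:,0]-st["tool_pos"][0])<.05)&(abs(P[:,1]-st["tool_pos"][1])<.05)
    m=near&(h[:,0]<16)&(h[:,1]>150)&(P[:,2]>.12); Q=P[m]
    if len(Q)>20:
        print(c,len(Q),"handle z",np.percentile(Q[:,2],[1,99]).round(3),Q.mean(0).round(4))
    r=near&(P[:,2]>.105)&(P[:,2]<.165); R=P[r]; print("rod",len(R), [(round(z,3),R[abs(R[:,2]-z)<.006].mean(0).round(4)) for z in np.arange(.115,.165,.012) if (abs(R[:,2]-z)<.006).any()])
save("chk2.png",np.hstack([im[150:400,220:520],im2[80:330,190:490]]))
```

```text
5.275 [ 0.53788521 -0.08891375  0.22209881] [ 8.81758823e-04 -3.14078092e+00 -1.24522780e-03] [ 0.0905667   0.13815889 -1.25425215] 0.02167339255289105
red [308 202  34  35 830] [ 0.5368 -0.0894  0.042 ] [ 0.5374 -0.0894] 0.016
yel [ 274  105   37   38 1068] [ 0.4523 -0.1178  0.042 ] [ 0.4524 -0.1179] 0.016
grn [180 139  36  36 908] [ 0.4805 -0.2023  0.042 ] [ 0.4805 -0.203 ] 0.0159
blu [218 232  35  33 796] [ 0.5651 -0.1739  0.0419] [ 0.5657 -0.1745] 0.016
scene 343 handle z [0.189 0.395] [ 0.5265 -0.0953  0.2472]
rod 62 [(np.float64(0.127), array([ 0.5361, -0.0907,  0.1312])), (np.float64(0.139), array([ 0.5364, -0.0916,  0.1392])), (np.float64(0.151), array([ 0.536 , -0.0913,  0.1509])), (np.float64(0.163), array([ 0.5358, -0.0915,  0.1606]))]
side 84 handle z [0.185 0.391] [ 0.5378 -0.0781  0.2015]
rod 32 [(np.float64(0.127), array([ 0.5369, -0.0859,  0.1308])), (np.float64(0.139), array([ 0.5369, -0.0849,  0.1384])), (np.float64(0.151), array([ 0.5373, -0.0842,  0.1515])), (np.float64(0.163), array([ 0.5373, -0.0861,  0.1609]))]
```

View pics/chk2.png

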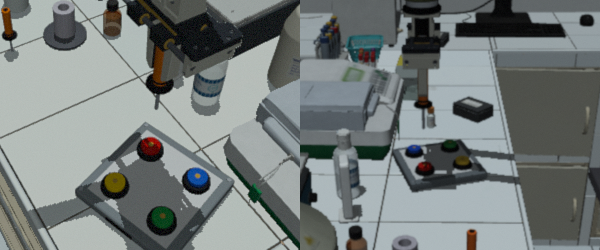

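View pics/w2.png

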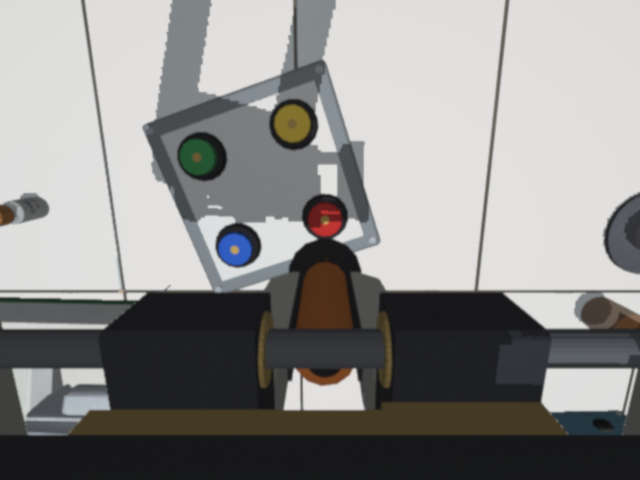

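The side and scene views show the probe held upright just above the red pad (scene crop 157,100; side crop 423,110). The wrist view puts red at (325,218), blue at (237,248), green at (202,157) and yellow at (293,124). The tip is within about 1 mm of the red centre. Pressing now.

{"name": "move_arm", "arguments": {"deltas": [0, 0, 0.025, 0, 0, 0, 0.1, 0, 0, 0.05, 0, 0, 0, 0.1, 0, 0, 0.07, 0, 0, 0, 0.1, 0, 0, 0.08, 0, 0, 0, 0.1, 0, 0, 0.084, 0, 0, 0, 0.1, 0, 0, 0.084, 0, 0, 0, 0.1]}}

```text
t: 6.18
tool_pos: [0.5383, -0.09, 0.1391]
orientation: [-0.0, 3.141, -0.0]
force: [-0.9, 0.4, -1.0]
opening: 0.0218
gripper_force: 30.0
```

{"name": "move_arm", "arguments": {"deltas": [0, 0, 0.002, 0, 0, 0, 0.1, 0, 0, 0.004, 0, 0, 0, 0.1, 0, 0, 0.006, 0, 0, 0, 0.1, 0, 0, 0.008, 0, 0, 0, 0.1, 0, 0, 0.008, 0, 0, 0, 0.1, 0, 0, 0.008, 0, 0, 0, 0.1]}}

```text
t: 6.92
tool_pos: [0.5382, -0.09, 0.1309]
orientation: [0.0, 3.141, -0.0]
force: [1.1, -0.3, 1.6]
opening: 0.0215
gripper_force: 30.0
```

Run:
```python
from h import *
st=robot.read_state(); print(st["t"],st["tool_pos"],st["force"])
im,d=robot.read_camera("scene"); P=cloud("scene",d)
m=(np.hypot(P[...,0]-.537,P[...,1]+.0893)<.014)&(P[...,2]<.047)&(P[...,2]>.03); print("red z",np.median(P[m][:,2]),m.sum())
for n,x,y in (("blue",.5655,-.174),("grn",.4805,-.2025),("yel",.4524,-.118)):
    m=np.hypot(P[...,0]-x,P[...,1]-y)<.012; print(n,np.median(P[m][:,2]))
save("p1.png",cv2.resize(im[220:380,280:480],None,fx=3,fy=3))
```

```text
6.925 [ 0.53824878 -0.09004707  0.13093933] [ 1.05880287 -0.29633814  1.59927348]
red z 0.03753428962248207 173
blue 0.24599014882950737
grn 0.04136151427701657
yel 0.04114543344930656
```

View pics/p1.png

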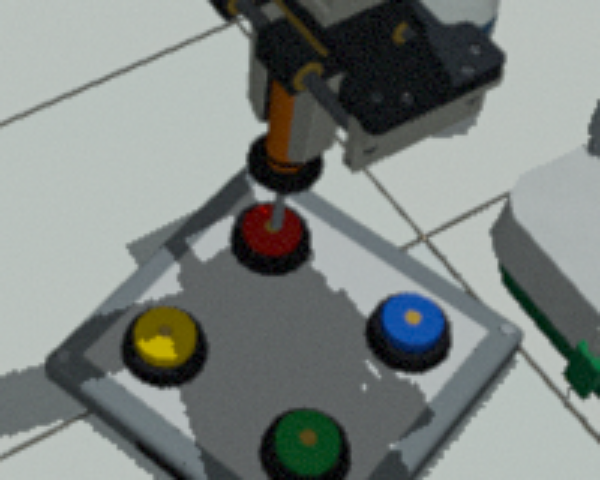

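Red is down about 4 mm (2.8 N), with the tip on the centre mark (272,228). Now over to blue.

{"name": "move_arm", "arguments": {"deltas": [0, 0, -0.015, 0, 0, 0, 0.1, 0, 0, -0.04, 0, 0, 0, 0.1, -0.004, -0.015, -0.045, 0, 0, 0, 0.1, -0.015, -0.05, -0.045, 0, 0, 0, 0.1, -0.0275, -0.08, -0.045, 0, 0, 0, 0.1, -0.0275, -0.0845, -0.04, 0, 0, 0, 0.1, -0.0275, -0.0845, -0.025, 0, 0, 0, 0.1, -0.0275, -0.0845, -0.012, 0, 0, 0, 0.1, -0.0275, -0.0845, -0.008, 0, 0, 0, 0.1, -0.0275, -0.0845, -0.008, 0, 0, 0, 0.1, -0.0275, -0.0845, -0.008, 0, 0, 0, 0.1]}}

```text
t: 8.35
tool_pos: [0.5659, -0.1743, 0.1392]
orientation: [-0.001, 3.141, -0.001]
force: [0.7, 0.5, 0.3]
opening: 0.0219
gripper_force: 30.0
```

{"name": "move_arm", "arguments": {"deltas": [0, 0, 0.002, 0, 0, 0, 0.1, 0, 0, 0.004, 0, 0, 0, 0.1, 0, 0, 0.006, 0, 0, 0, 0.1, 0, 0, 0.008, 0, 0, 0, 0.1, 0, 0, 0.008, 0, 0, 0, 0.1, 0, 0, 0.008, 0, 0, 0, 0.1]}}

```text
t: 9.1
tool_pos: [0.5657, -0.1746, 0.1309]
orientation: [0.0, 3.141, -0.0]
force: [0.4, 0.1, 1.3]
opening: 0.0211
gripper_force: 30.0
```

Run:
```python
from h import *
st=robot.read_state(); print(st["t"],st["tool_pos"],st["force"])
im,d=robot.read_camera("scene"); P=cloud("scene",d)
for n,x,y in (("red",.537,-.0893),("blue",.5655,-.174),("grn",.4805,-.2025),("yel",.4524,-.118)):
    m=(np.hypot(P[...,0]-x,P[...,1]-y)<.013)&(P[...,2]<.047)&(P[...,2]>.03); print(n,np.median(P[m][:,2]),m.sum())
save("p2.png",cv2.resize(im[220:380,280:480],None,fx=3,fy=3))
```

```text
9.1 [ 0.5656627  -0.17455276  0.1308847 ] [0.36317946 0.14088193 1.33536175]
red 0.041285408248958294 163
blue 0.037832849536060885 168
grn 0.04129861817492154 229
yel 0.04115799537813675 196
```

View pics/p2.png

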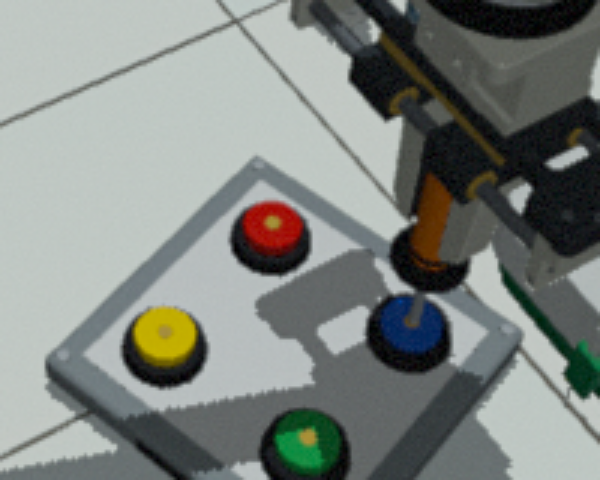

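Blue is down about 3.5 mm, with the tip on the centre (412,320) and the others up. Now back to the stand.

{"name": "move_arm", "arguments": {"deltas": [0, 0, -0.02, 0, 0, 0, 0.1, 0, 0, -0.05, 0, 0, 0, 0.1, 0, 0.03, -0.08, 0, 0, 0, 0.1, 0.002, 0.08, -0.095, 0, 0, 0, 0.1, 0.003, 0.13, -0.095, 0, 0, 0, 0.1, 0.004, 0.18, -0.095, 0, 0, 0, 0.1, 0.005, 0.23, -0.095, 0, 0, 0, 0.1, 0.006, 0.28, -0.095, 0, 0, 0, 0.1, 0.0075, 0.33, -0.095, 0, 0, 0, 0.1, 0.0075, 0.38, -0.095, 0, 0, 0, 0.1, 0.0075, 0.41, -0.095, 0, 0, 0, 0.1, 0.0075, 0.4245, -0.095, 0, 0, 0, 0.1]}}

```text
t: 10.65
tool_pos: [0.5578, 0.2516, 0.2267]
orientation: [-0.003, 3.141, 0.0]
force: [-0.4, -1.0, -1.6]
opening: 0.0214
gripper_force: 30.0
```

{"name": "move_arm", "arguments": {"deltas": [0, 0, 0, 0, 0, 0, 0.1, 0, 0, 0, 0, 0, 0, 0.1, 0, 0, 0, 0, 0, 0, 0.1]}}

```text
t: 11.02
tool_pos: [0.5583, 0.2488, 0.2258]
orientation: [0.002, 3.142, -0.0]
force: [-0.1, -0.0, -1.5]
opening: 0.0213
gripper_force: 30.0
```

{"name": "move_arm", "arguments": {"deltas": [0, 0, 0.02, 0, 0, 0, 0.1, 0, 0, 0.045, 0, 0, 0, 0.1, 0, 0, 0.07, 0, 0, 0, 0.1, 0, 0, 0.09, 0, 0, 0, 0.1, 0, 0, 0.102, 0, 0, 0, 0.1, 0, 0, 0.106, 0, 0, 0, 0.1, 0, 0, 0.109, 0, 0, 0, 0.1, 0, 0, 0.111, 0, 0, 0, 0.1, 0, 0, 0.1125, 0, 0, 0, 0.1, 0, 0, 0.1125, 0, 0, 0, 0.1, 0, 0, 0.1125, 0, 0, 0, 0.1]}}

```text
t: 12.4
tool_pos: [0.5581, 0.25, 0.1133]
orientation: [0.0, 3.141, 0.0]
force: [0.5, 0.2, -0.9]
opening: 0.0217
gripper_force: 30.0
```

{"name": "move_arm", "arguments": {"deltas": [0, 0, 0.0005, 0, 0, 0, 0.1, 0, 0, 0.001, 0, 0, 0, 0.1, 0, 0, 0.001, 0, 0, 0, 0.1]}}

```text
t: 12.78
tool_pos: [0.5582, 0.2501, 0.1128]
orientation: [-0.0, 3.141, 0.0]
force: [-2.8, -1.6, 5.5]
opening: 0.0216
gripper_force: 30.0
```

Contact at exactly the original seated height. Release gently, then back off straight up.

{"name": "move_arm", "arguments": {"deltas": [0, 0, 0, 0, 0, 0, 0.3, 0, 0, 0, 0, 0, 0, 0.4, 0, 0, 0, 0, 0, 0, 0.65, 0, 0, 0, 0, 0, 0, 0.65, 0, 0, 0, 0, 0, 0, 0.65], "squeeze": 5}}

```text
t: 13.4
tool_pos: [0.558, 0.25, 0.1121]
orientation: [-0.0, -3.142, 0.0]
force: [-1.2, 0.0, -0.2]
opening: 0.0593
gripper_force: 0.0
```

{"name": "move_arm", "arguments": {"deltas": [0, 0, -0.02, 0, 0, 0, 0.65, 0, 0, -0.05, 0, 0, 0, 0.65, 0, 0, -0.09, 0, 0, 0, 0.65, 0, 0, -0.12, 0, 0, 0, 0.65, 0.02, -0.05, -0.14, 0, 0, 0, 0.65, 0.03, -0.1, -0.14, 0, 0, 0, 0.65, 0.03, -0.15, -0.14, 0, 0, 0, 0.65, 0.03, -0.18, -0.14, 0, 0, 0, 0.65, 0.03, -0.18, -0.14, 0, 0, 0, 0.65, 0.03, -0.18, -0.14, 0, 0, 0, 0.65]}}

```text
t: 14.65
tool_pos: [0.5283, 0.0705, 0.2533]
orientation: [0.0, 3.14, 0.001]
force: [-0.2, 0.1, 0.3]
opening: 0.0599
gripper_force: 0.0
```

Run:
```python
from h import *
from scipy.optimize import least_squares
for c in ("scene","side"):
    im,d=robot.read_camera(c); P=cloud(c,d)
    X=P.reshape(-1,3); H=cv2.cvtColor(im,cv2.COLOR_RGB2HSV).reshape(-1,3)
    m=(d.ravel()>0)&(H[:,0]<16)&(H[:,1]>150)&(abs(X[:,0]-.555)<.05)&(abs(X[:,1]-.25)<.05)&(X[:,2]>.06)
    Q=X[m]; r=least_squares(lambda p:np.hypot(Q[:,0]-p[0]-p[2]*(Q[:,2]-.12),Q[:,1]-p[1]-p[3]*(Q[:,2]-.12))-.011,[.555,.25,0,0],loss='soft_l1',f_scale=.002)
    print(c,len(Q),r.x.round(4),np.percentile(Q[:,2],[1,99]).round(3))
    if c=="scene": save("end.png",im)
print(robot.read_state()["force"],robot.read_state()["t"])
```

```text
scene 327 [ 0.5583  0.2493  0.0101 -0.0019] [0.079 0.161]
side 468 [ 0.5578  0.2505  0.0006 -0.0131] [0.081 0.161]
[ 0.18877115 -0.56588468  0.31779113] 14.75
```

View pics/end.png

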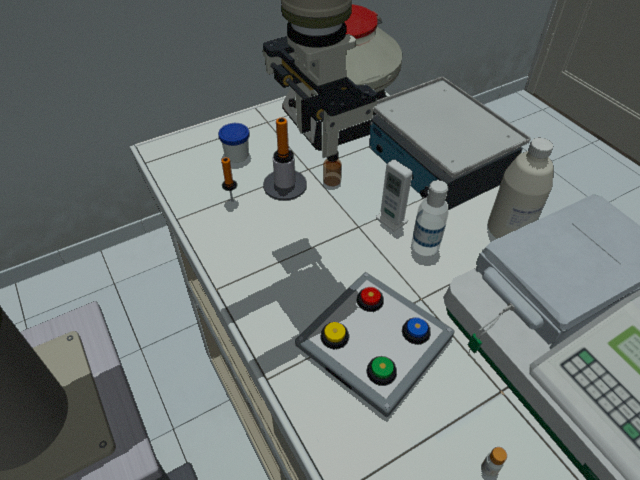

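The probe stands upright in its stand (284,145), fully home (top at 0.161 m, as at the start). All pads are up and the gripper is clear.

```bash
python3 -c "
from plant import robot
print(robot.close_job())"
```

```text
the job is handed in; nothing more can be done
None
```

The job is handed in at about 15 s of the 54 s allowed: red then blue were each pressed about 4 mm at the centre, green and yellow stayed up, and the probe is back upright and fully home in its stand with the gripper clear.

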